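Bring the specimen lift down on its release valve and unload it

ROBOT

A 6-joint arm with a two-finger parallel gripper is mounted at the origin on the work surface; the furniture and walls round the work are solid. World frame = base frame: x ahead of the robot, y to its left, z up, the work surface at z = 0. Lengths are in m, angles in degrees, forces in N, time in s.
With the tool pointing down it reaches from about 0.375 to 0.9 m from the base axis. Payload 3.1 kg.
Tool frame: the origin (TCP) lies at the very end of the fingers, on their centre line; the grasp point (between the pads) lies 19 mm behind it (grasp_offset is the distance from the TCP to the grasp point, in m); z points along the fingers, y is the direction in which the jaws open and shut (so a half turn about z gives the same grasp; the last joint's range is limited). The gripper opens to 87 mm and grips with 3 to 60 N. Pads are 19 mm wide; open, the fingers measure 117 mm over their backs; the gripper's body (75 mm by 190 mm) begins 51 mm behind the grasp point.
Start: joints at [65.575, 30.224, 82.088, -0, 67.689, -10.227], TCP at [0.153, 0.606, 0.223] pointing down, gripper open.
Joint ranges: [-176.69, 176.69], [-43.24, 126.21], [12.49, 139.97], [-82, 262], [0, 151.66], [-163.58, 163.58]. Speed limits (degrees/s): [159.86, 159.86, 180, 180, 180, 180].

INTERFACE

Orientations are given as a 3x3 rotation matrix whose columns are the frame's x, y, z axes.
In Python, from rig import * gives the robot as it stands. The module is installed in compiled form; this text tells all that it offers.
- The arm moves only by the tool play_rows, never from a script. Its argument "plan" is a list that holds one entry, the list of rows, each a list of 7 numbers: the shift along the world's x, y, z each as a share of 5 cm, from -1 to 1, then the turn, a rotation vector about the world's x, y, z each as a share of pi rad, from -1 to 1, then the gripper's target within -1 to 1 (fully open at 1, half-way at 0, shut at -1). A call has 1 to 12 rows; each row shifts and turns the commanded pose from where the row before left it; what a row does not reach is not made up. A row lasts 1/10 s, in which the tool goes at most 50 mm and 8.59 degrees, less where a joint would pass 70% of its speed; a pose out of reach is approached as far as the arm can. A call with a number of a shift or a turn outside -1 to 1 is refused whole. A call with a gripper value outside its range is refused whole. The fingers move at their own pace and stop on an object; the grip force is fixed at half the most. Time passes only in rows, so rows that do not move let the fingers close. It gives the time, the measured TCP pose, the force and the opening at its end, in the units of the state.
- read_state(): the state, without advancing time (a new reading comes with each control period).
- capture(name): name is "scene" or "top" or "wrist"; returns the picture (400x640x3 uint8, red, green, blue); there is no depth.
- camera_params(name): a dict with "intrinsics" (3x3 intrinsics, pixels), "R" (3x3) and "t" (3): a world point X has camera coordinates R X + t; the wrist camera has in their place "mount" (4x4, takes a point from camera to tool coordinates, whose origin is the TCP and whose axes are the flange's). Camera axes: x right, y down, z forward; pixel columns grow to the right and rows downward; lengths in m; the calibration is good to about 2 mm. The wrist camera is an equidistant fisheye: a pixel r from the principal point sees the ray r / f radians off the axis. A picture is of the moment at which its call begins: read the wrist's pose just before it. camera_params takes no time and is no camera call.
- hand_in(): hands the job in, once; it reports no verdict.
The state is a dict: "time_s": time; "joint_positions": joint angles; "qvel": joint speeds; "tau": joint torques, N m; "position": TCP position; "tcp_rot": TCP orientation; "force": force on the tool from outside, world axes, zero at the start; "moment": the same for the moment, N m; "opening": opening from 0.0 (shut) to 1.0 (fully open).
Only numpy, scipy, OpenCV 4.12 (cv2) and the standard library are available. Lean on these libraries where they do the work, as an engineer would, in place of code of your own. Each camera call takes 0.05 s, during which the arm holds its last target. There are 200 camera calls.

TASK

The small hydraulic lift is standing raised with a specimen cup on its platform. Turn the release valve's bar handle anticlockwise, only a fraction of a turn, so that the platform sinks slowly (never faster than about 5 cm a second) all the way down with the cup standing on it; do not push the platform down. Then turn the valve fully shut again, and after that lift the cup off and stand it upright inside the shallow white dish, setting it down without dropping it and without disturbing the timer, marker or loose lid.

Things in the scene. Friction and masses are not known exactly. Their poses are not given: they have to be found in the camera images.
- valve (a joint): Release valve, rad: 0 fully shut (start 0 to 0.06), 1.5 wide open; grows anticlockwise seen facing the handle; stays where left; turns with about 0.1 N m. The platform holds until somewhere from 0.35 to 0.75 (it varies); beyond, it sinks steadily, about 2 to 2.5 mm/s faster per further 0.01 rad (wide open 100 to 160 mm/s). Turning back slows and stops it.
- valve_grip (a point): Centre of the valve's dark steel bar handle (40 mm long, 12 thick, 22 tall) on a 12 mm thick stem, low at the lift's front, which faces the robot's right shoulder. z: valve axis, outwards, leaning forward 35 deg from vertical; x along the bar, y across it; they turn with it. 28 mm thick seat starts 29 mm below along -z. The platform's edge is 63 mm behind, so come along the tilted axis.
- valve_seat_top (a point): Fixed point on the valve's axis where the stem leaves its seat, 29 mm below the bar's centre. z: the valve axis outwards, x: straight up the slope towards the lift. Shut, the bar lies 0.75 rad clockwise of this x; at joint value 0.75 it lies along it.
- platform (a joint): How far the platform has sunk, m. 0 = raised (start), 0.06 = fully down on its stop.
- platform_top (a point): Middle of the platform's top face (124 x 124 mm plate, 10 mm thick, black rubber mat). 230 mm above the table when raised, 170 mm when down. x points to the lift's back, away from its valve; z up.
- cup_center (a point): Centre (half-way up) of the specimen cup on the platform: closed round cup with a screw lid, 68 mm across the lid, 62 mm tall, its underside 31 mm below this point; about 30 g. The lid is the top 17 mm, the clear body below it is narrower. z is up.
- dish_floor (a point): Middle of the inner floor of the shallow square white dish on its low foot, fixed to the table: 128 mm square outside, 120 mm inside, rim 29 mm above the table, floor 22 mm above the table; its x and y axes run along its sides. It lies left or right of the lift.
- timer: Bystander: small light grey bench timer, 66 x 66 x 18 mm, origin under its centre, on the other side of the lift from the dish.
- marker_pen: Bystander: marker pen lying flat, 152 mm long along its y, 16 mm thick, origin under its centre.
- loose_lid: Bystander: loose round cup lid lying top up, 68 mm across, 17 mm high, origin under its centre.
- load_cup: The specimen cup itself (same thing as cup_center), origin at the centre of its underside.
Mind the look-alikes: they are no part of the job. What is shaped like the load_cup but red is not meant. Of the things shaped like the part that bears dish_floor, the white one is meant.

How it is judged:
By the outcome, as a careful person would: the job done as asked, in the order asked, and still so for the second after the job is handed in, with the robot touching nothing.
It also fails if it takes over 72 s, if anything falls off the work surface, if the arm or the gripper's body presses on something with over 40 N, if the wrist force passes 120 N, or if a joint passes its speed limit or range.

## Working session

There is one attempt and no reset: what is moved stays moved. The work goes in short steps, Python scripts to look and compute and a tool call to move; the robot and the scene stay as the last step left them, time stands still between calls to the robot, and variables do not carry over. Pictures are saved under pics/ and viewed, about 8 in all and at most 12, crops included, and the job is handed in when it is done.

Besides the shell and the picture viewer there is one more tool, called after ">>>" as name([rows], argument=value, ...), one row to a line, values as JSON. play_rows: Moves the arm, as the interface text tells. Its arguments: {"type":"object","properties":{"plan":{"type":"array"}},"required":["plan"]}

```bash
mkdir -p pics
python3 - <<'E'
from rig import *
import cv2,numpy as np
s=read_state();print(s['time_s'],s['position'],s['tcp_rot'],s['opening'],s['force'])
for n in("scene","top","wrist"):
    im=capture(n);cv2.imwrite(f"pics/{n}0.png",im[:,:,::-1]);print(n,camera_params(n))
E
```

```text
0.0 [0.15297541 0.60522365 0.22157392] [[-9.69454905e-01  2.45268091e-01 -8.66953946e-04]
 [ 2.45269370e-01  9.69452926e-01 -1.99015313e-03]
 [ 3.52349979e-04 -2.14200097e-03 -9.99997644e-01]] 0.9977057420450564 [-0.20108108 -0.11765352  0.18937557]
scene {'intrinsics': array([[494.33807544,   0.        , 319.57244706],
       [  0.        , 494.33807544, 199.75541777],
       [  0.        ,   0.        ,   1.        ]]), 'R': array([[ 0.8516742 , -0.52353553,  0.02369818],
       [-0.25162062, -0.44815937, -0.85781131],
       [ 0.45971526,  0.72461281, -0.51341811]]), 't': array([-0.46283563,  0.23256045,  1.3368658 ])}
top {'intrinsics': array([[517.06665839,   0.        , 318.69125073],
       [  0.        , 517.06665839, 198.52225959],
       [  0.        ,   0.        ,   1.        ]]), 'R': array([[-1.97258617e-02, -9.99805325e-01, -4.49161430e-04],
       [-9.81211491e-01,  1.94452455e-02, -1.91952840e-01],
       [ 1.91924206e-01, -3.34571283e-03, -9.81404048e-01]]), 't': array([-0.0705599 ,  0.51146926,  1.57355315])}
wrist {'intrinsics': array([[309.70691629,   0.        , 328.13596126],
       [  0.        , 309.70691629, 200.66790625],
       [  0.        ,   0.        ,   1.        ]]), 'mount': array([[ 7.38411512e-05, -9.64996980e-01, -2.62260984e-01,
         7.21356292e-02],
       [ 9.99999374e-01, -2.21508531e-04,  1.09660295e-03,
        -6.05411317e-04],
       [-1.11631158e-03, -2.62260901e-01,  9.64996360e-01,
        -1.62088817e-01],
       [ 0.00000000e+00,  0.00000000e+00,  0.00000000e+00,
         1.00000000e+00]])}
```

View pics/scene0.png

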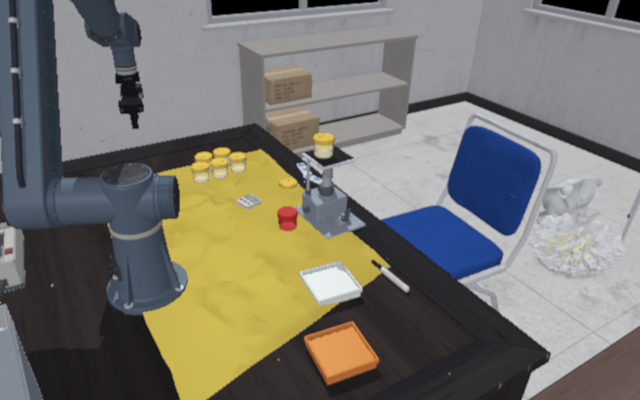

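View pics/top0.png

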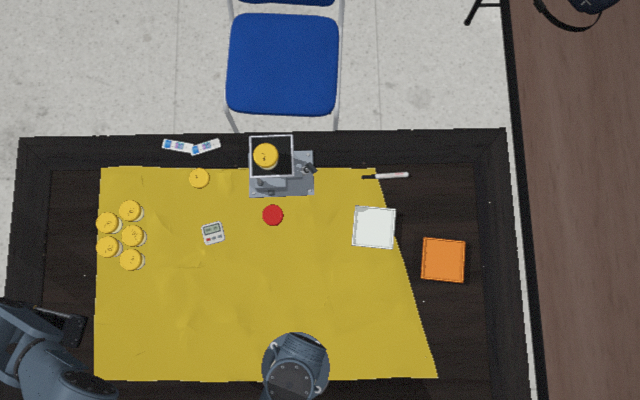

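The scene shows the lift at about (325,190) with the cup at (323,145), the white dish at (332,284) and the red decoy at (287,217). In the top view the cup is at (266,155), the dish at (374,227), the likely valve at (308,168), the timer at (213,233), the loose lid at (199,178) and the marker at (386,176).

```bash
cat > h.py <<'E'
import numpy as np,cv2
from rig import *
def cam(n):
    c=camera_params(n);return c['intrinsics'],c['R'],c['t']
def proj(n,X):
    K,R,t=cam(n);p=K@(R@np.asarray(X)+t);return p[:2]/p[2]
def ray(n,uv):
    K,R,t=cam(n);return -R.T@t, R.T@np.linalg.solve(K,[uv[0],uv[1],1.])
def atz(n,uv,z):
    o,d=ray(n,uv);return o+d*(z-o[2])/d[2]
def tri(a,b):
    (o1,d1),(o2,d2)=a,b
    A=np.stack([d1,-d2],1);s=np.linalg.lstsq(A,o2-o1,rcond=None)[0]
    p,q=o1+s[0]*d1,o2+s[1]*d2;return (p+q)/2,np.linalg.norm(p-q)
def wproj(X,s):
    c=camera_params("wrist");M=c['mount'];K=c['intrinsics']
    T=np.eye(4);T[:3,:3]=s['tcp_rot'];T[:3,3]=s['position']
    p=np.linalg.inv(T@M)@np.r_[X,1];r=np.hypot(p[0],p[1]);th=np.arctan2(r,p[2])
    return K[:2,2]+K[0,0]*th*p[:2]/r
def wray(uv,s):
    c=camera_params("wrist");M=c['mount'];K=c['intrinsics']
    T=np.eye(4);T[:3,:3]=s['tcp_rot'];T[:3,3]=s['position'];W=T@M
    d=(np.asarray(uv,float)-K[:2,2])/K[0,0];th=np.linalg.norm(d)
    v=np.r_[np.sin(th)*d/th,np.cos(th)];return W[:3,3],W[:3,:3]@v
E
python3 - <<'E'
from h import *
a=cv2.imread('pics/top0.png')[125:205,235:330];b=cv2.imread('pics/scene0.png')[120:245,285:375]
a=cv2.resize(a,None,fx=4.5,fy=4.5,interpolation=cv2.INTER_CUBIC);b=cv2.resize(b,None,fx=4,fy=4,interpolation=cv2.INTER_CUBIC)
o=np.zeros((500,a.shape[1]+b.shape[1],3),np.uint8);o[:a.shape[0],:a.shape[1]]=a;o[:b.shape[0],a.shape[1]:]=b
cv2.imwrite('pics/c1.png',o);print(o.shape,a.shape)
print('cup',tri(ray('top',(266,155)),ray('scene',(324,138))))
for c in [(250,136),(293,136),(293,176),(249,177)]: print('plat',atz('top',c,.23))
print('dish',atz('top',(374,227),.029),atz('scene',(332,282),.029))
print('valve?',atz('top',(308,168),.1))
E
```

```text
(500, 788, 3) (360, 428, 3)
cup (array([0.58776402, 0.06065259, 0.28591547]), np.float64(0.001432464240497192))
plat [0.66015539 0.11217494 0.23      ]
plat [ 0.65771924 -0.01039653  0.23      ]
plat [ 0.54052529 -0.00920231  0.23      ]
plat [0.54009037 0.11428795 0.23      ]
dish [ 0.41928796 -0.25286416  0.029     ] [ 0.41964121 -0.2636535   0.029     ]
valve? [ 0.59637574 -0.0495017   0.1       ]
```

View pics/c1.png

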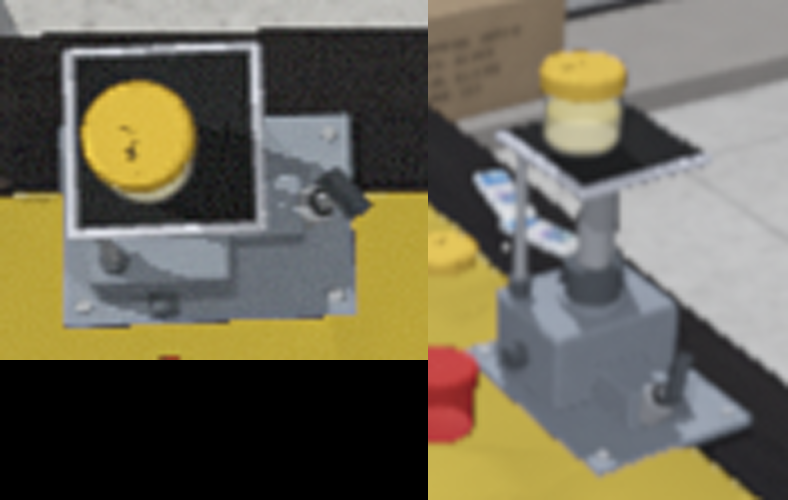

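The handle's dark bar is seen in the top view at crop (345,192), which is pixel (311.7,167.7), on its light stem. In the scene view it is at (348,214). It is on the lift's -y side. The other dark knobs, at (260,182) and (272,192), are on the body and are not bars on a stem. The cup stands on the platform; the similar ones are the red cup at (272,215), the background cups and the loose lid. The dish is the white one, not the orange.

Run:
```python
from h import *
print('bar',tri(ray('top',(311.7,167.7)),ray('scene',(348,213.8))))
print('stem',tri(ray('top',(305.7,169.4)),ray('scene',(343,218.75))))
# platform edges, dish via colour
t=cv2.imread('pics/top0.png').astype(int);s=cv2.imread('pics/scene0.png').astype(int)
def white(im,x0,x1,y0,y1,n,z):
    m=np.zeros(im.shape[:2],np.uint8);r=im[y0:y1,x0:x1];m[y0:y1,x0:x1]=(r.min(2)>150)&(r.max(2)-r.min(2)<45)
    c=max(cv2.findContours(m,0,2)[0],key=cv2.contourArea);(q)=cv2.boxPoints(cv2.minAreaRect(c));
    ap=cv2.approxPolyDP(cv2.convexHull(c),4,True)[:,0]
    P=[atz(n,p,z)[:2].round(4).tolist() for p in ap];print(n,ap.tolist(),P,np.mean(P,0))
white(t,340,410,195,260,'top',.029);white(s,290,370,250,310,'scene',.029)
up=np.array([0,-np.sin(np.radians(35)),np.cos(np.radians(35))])
```

```text
bar (array([ 0.60518463, -0.06141208,  0.07455114]), np.float64(0.003287794930778143))
stem (array([ 0.60519179, -0.04075853,  0.04511913]), np.float64(0.0019442740703700036))
top [[356, 206], [395, 209], [392, 248], [352, 244]] [[0.4875, -0.1985], [0.4754, -0.3217], [0.3521, -0.3064], [0.3671, -0.182]] [ 0.420525 -0.25215 ]
scene [[340, 261], [361, 286], [359, 295], [319, 305], [299, 272]] [[0.4886, -0.1987], [0.4777, -0.3158], [0.4525, -0.3419], [0.3433, -0.3216], [0.3638, -0.1832]] [ 0.42518 -0.27224]
```

>>> play_rows([
  [[0.44,-0.59,0.3,0,0,-0.039,1],[0.44,-0.59,0.3,0,0,-0.039,1],[0.44,-0.59,0.3,0,0,-0.039,1],[0.44,-0.59,0.3,0,0,-0.039,1],[0.44,-0.59,0.3,0,0,-0.039,1],[0.44,-0.59,0.3,0,0,-0.039,1],[0.44,-0.59,0.3,0,0,-0.039,1],[0.44,-0.59,0.3,0,0,-0.039,1],[0.44,-0.59,0.3,0,0,-0.039,1],[0.44,-0.59,0.3,0,0,-0.039,1],[0.44,-0.59,0.3,0,0,-0.039,1],[0.44,-0.59,0.3,0,0,-0.039,1]],
])

```text
time_s: 1.35
position: [0.4176, 0.2505, 0.403]
tcp_rot: [[0.152, 0.988, -0.0], [0.988, -0.152, -0.0], [-0.0, -0.0, -1.0]]
force: [0.4, -0.5, 0.8]
opening: 0.999
```

>>> play_rows([
  [[0.13,-0.75,-0.08,0,0,-0.016,1],[0.13,-0.75,-0.08,0,0,-0.016,1],[0.13,-0.75,-0.08,0,0,-0.016,1],[0.13,-0.75,-0.08,0,0,-0.016,1],[0.13,-0.75,-0.08,0,0,-0.016,1],[0.13,-0.75,-0.08,0,0,-0.016,1],[0.13,-0.75,-0.08,0,0,-0.016,1],[0.13,-0.75,-0.08,0,0,-0.016,1],[0.13,-0.75,-0.08,0,0,-0.016,1],[0.13,-0.75,-0.08,0,0,-0.016,1],[0.13,-0.75,-0.08,0,0,-0.016,1],[0,0,0,0,0,0,1]],
])

```text
time_s: 2.55
position: [0.4892, -0.1649, 0.3574]
tcp_rot: [[0.649, 0.761, -0.001], [0.761, -0.649, -0.001], [-0.002, 0.0, -1.0]]
force: [0.3, 0.3, 0.9]
opening: 1.006
```

```bash
cat >> h.py <<'E'
from scipy.spatial.transform import Rotation as Ro
A35=np.radians(35);AX=np.array([0,-np.sin(A35),np.cos(A35)]);UP=np.array([0,np.cos(A35),np.sin(A35)])
def valveR(q):  # tool x along bar at joint value q
    x=np.cos(.75-q)*UP+np.sin(.75-q)*np.array([1,0,0]);z=-AX;return np.stack([x,np.cross(z,x),z],1)
def go(P,R,s=None):
    s=s or read_state();d=np.asarray(P)-s['position'];rv=Ro.from_matrix(R@s['tcp_rot'].T).as_rotvec()
    n=int(np.ceil(max(np.abs(d).max()/.045,np.linalg.norm(d)/.045,np.degrees(np.linalg.norm(rv))/7,1)))
    print('now',s['time_s'],s['position'].round(4),'n',n,'total',(d/.05).round(3),(rv/np.pi).round(4),'row',(d/.05/n).round(3),(rv/np.pi/n).round(4))
E
python3 - <<'E'
from h import *
s=read_state();print(s['joint_positions'].round(1),s['tcp_rot'].round(3))
go(np.array([.605,-.066,.073])+.14*AX,valveR(0.03))
E
```

```text
[-31.   13.7  86.6  -0.1  79.7   9.5] [[ 0.649  0.761 -0.001]
 [ 0.761 -0.649 -0.001]
 [-0.002  0.    -1.   ]]
now 2.55 [ 0.4892 -0.1649  0.3574] n 6 total [ 2.316  0.373 -3.395] [ 0.1949  0.0011 -0.0045] row [ 0.386  0.062 -0.566] [ 0.0325  0.0002 -0.0007]
```

>>> play_rows([
  [[0.29,0.047,-0.3,0.0325,0.0002,-0.0007,1],[0.29,0.047,-0.3,0.0325,0.0002,-0.0007,1],[0.29,0.047,-0.3,0.0325,0.0002,-0.0007,1],[0.29,0.047,-0.3,0.0325,0.0002,-0.0007,1],[0.29,0.047,-0.55,0.0325,0.0002,-0.0007,1],[0.29,0.047,-0.55,0.0325,0.0002,-0.0007,1],[0.29,0.047,-0.55,0,0,0,1],[0.29,0.047,-0.55,0,0,0,1],[0,0,0,0,0,0,1]],
])

```text
time_s: 3.45
position: [0.6037, -0.1397, 0.1844]
tcp_rot: [[0.656, 0.754, -0.006], [0.617, -0.533, 0.579], [0.433, -0.384, -0.816]]
force: [-0.9, -0.0, 0.3]
opening: 0.998
```

Run:
```python
from h import *
s=read_state();print(s['joint_positions'].round(1));im=capture('wrist')[:,:,::-1]
cv2.imwrite('pics/w1.png',im)
p=wproj([.605,-.066,.073],s);print(p)
print(wproj([.605,-.066,.073]-.029*AX,s))
x,y=[int(v) for v in p];x0=max(0,x-100);y0=max(0,y-75)
c=im[y0:y0+150,x0:x0+200];print(x0,y0,c.shape);cv2.imwrite('pics/w1c.png',cv2.resize(c,None,fx=4,fy=4,interpolation=cv2.INTER_CUBIC))
go(np.array([.605,-.066,.073])+.14*AX,valveR(0.03))
```

```text
[-36.9  40.7  77.6  27.4  85.6  -4.1]
[333.09275715 193.48269793]
[332.93781406 187.0355255 ]
233 118 (150, 200, 3)
now 3.5 [ 0.6038 -0.1401  0.1868] n 1 total [ 0.023 -0.124  0.018] [-0.0016 -0.0001 -0.0022] row [ 0.023 -0.124  0.018] [-0.0016 -0.0001 -0.0022]
```

View pics/w1c.png

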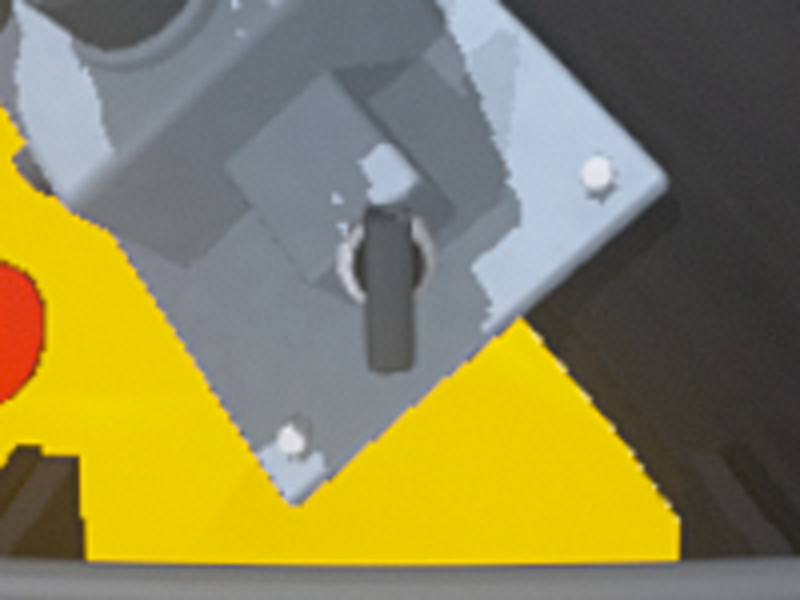

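The wrist crop shows the bar handle from (390,208) to (390,372), at wrist pixel (330.5, 170–211). It lies almost exactly along the tool's x and stands over its round seat.

Run:
```python
from h import *
from scipy.optimize import least_squares
s=read_state();R=s['tcp_rot'];X,Y=R[:,0],R[:,1]
obs={(-1,1,-1):(233+366/4,211),(-1,1,1):(233+413/4,211)}
for k,v in obs.items():print(k,v)
def f(c):
    B=c[:3];r=[]
    for sy,u in((-1,366),(1,413)): r+=list(wproj(B+AX*.011-.02*X+sy*.006*Y,s)-[233+u/4,118+372/4])
    e=[wproj(B+AX*h+.02*X,s) for h in(.011,-.011)]
    r+= [min(p[1] for p in e)-(118+207/4)]
    # seat ring centre (crop 387,262)
    r+=list((wproj(B-AX*.029,s)-[233+388/4,118+258/4])*.5)
    r+=list((proj('top',B+AX*.008)-[311.7,167.7])*.5)+list((proj('scene',B)-[348,213.8])*.5)
    return r
q=least_squares(f,[.605,-.066,.073]);print(q.x,np.round(q.fun,2))
print(wproj(q.x+AX*.011+.02*X,s),wproj(q.x-AX*.011+.02*X,s))
go(q.x+.06*AX,valveR(.03));go(q.x-.016*AX,valveR(.03))
```

```text
(-1, 1, -1) (324.5, 211)
(-1, 1, 1) (336.25, 211)
[ 0.60402715 -0.0571655   0.0662391 ] [-0.11  0.39  0.07  0.39 -1.23  0.21  0.58  0.18  0.01 -0.87  0.91]
[330.42287861 172.12600324] [330.43260571 168.52169664]
now 3.5 [ 0.6038 -0.1401  0.1868] n 2 total [ 0.004  0.97  -1.428] [-0.0016 -0.0001 -0.0022] row [ 0.002  0.485 -0.714] [-0.0008 -0.0001 -0.0011]
now 3.5 [ 0.6038 -0.1401  0.1868] n 4 total [ 0.004  1.842 -2.673] [-0.0016 -0.0001 -0.0022] row [ 0.001  0.461 -0.668] [-0.0004 -0.     -0.0006]
```

>>> play_rows([
  [[0,0.4,-0.59,-0.0016,0,-0.0022,-0.2],[0,0.4,-0.59,0,0,0,-0.2],[0,0.17,-0.25,0,0,0,-0.2],[0,0,0,0,0,0,-0.2],[0,0,0,0,0,0,-0.2]],
])

```text
time_s: 4.0
position: [0.6057, -0.094, 0.1187]
tcp_rot: [[0.658, 0.753, 0.006], [0.617, -0.543, 0.57], [0.433, -0.371, -0.822]]
force: [0.2, 0.1, 0.3]
opening: 0.629
```

Run:
```python
from h import *
s=read_state();im=capture('wrist')[:,:,::-1]
cv2.imwrite('pics/w2.png',im);B=np.array([.604,-.0572,.0662])
c=im[100:280,220:440].copy();c=cv2.resize(c,None,fx=3.6,fy=3.6,interpolation=cv2.INTER_CUBIC)
R=s['tcp_rot'];X,Y=R[:,0],R[:,1]
for a in(-1,1):
  for b in(-1,1):
    for h in(1,-1):
      p=(wproj(B+AX*.011*h+a*.02*X+b*.006*Y,s)-[220,100])*3.6;cv2.circle(c,(int(p[0]),int(p[1])),3,(0,0,255) if h>0 else (0,255,0),-1)
p=(wproj(B-AX*.029,s)-[220,100])*3.6;cv2.circle(c,(int(p[0]),int(p[1])),3,(255,0,255),-1)
cv2.imwrite('pics/w2c.png',c);print(s['position'],s['opening'])
```

```text
[ 0.60567765 -0.09404876  0.11869117] 0.6287763455426157
```

View pics/w2c.png

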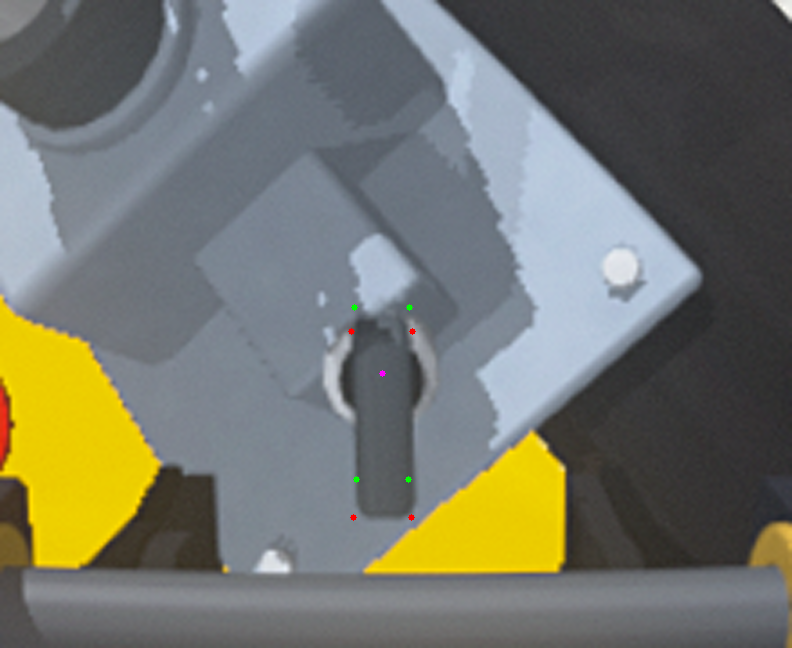

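The overlay of the modelled bar matches the picture to about 1 mm: the bar runs from (385,318) to (385,516) and the seat ring is centred at (380,370).

Run:
```python
from h import *
B=np.array([.6045,-.0575,.066]);go(B-.015*AX,valveR(.03))
```

```text
now 4.05 [ 0.606  -0.0946  0.1189] n 2 total [-0.03   0.914 -1.303] [0.0017 0.0023 0.0007] row [-0.015  0.457 -0.652] [0.0009 0.0012 0.0004]
```

>>> play_rows([
  [[-0.03,0,0,0.0017,0.002,0.0007,-0.2],[0,0.18,-0.26,0,0,0,-0.2],[0,0.18,-0.26,0,0,0,-0.2],[0,0.18,-0.26,0,0,0,-0.2],[0,0.18,-0.26,0,0,0,-0.2],[0,0.18,-0.26,0,0,0,-0.2],[0,0,0,0,0,0,-0.2]],
])

```text
time_s: 4.75
position: [0.6014, -0.0459, 0.0499]
tcp_rot: [[0.661, 0.75, -0.007], [0.615, -0.537, 0.577], [0.429, -0.386, -0.816]]
force: [-0.6, 0.6, 0.1]
opening: 0.397
```

>>> play_rows([
  [[0,0,0,0,0,0,-1],[0,0,0,0,0,0,-1],[0,0,0,0,0,0,-1],[0,0,0,0,0,0,-1],[0,0,0,0,0,0,-1],[0,0,0,0,0,0,-1]],
])

```text
time_s: 5.35
position: [0.6034, -0.0487, 0.0527]
tcp_rot: [[0.66, 0.751, -0.001], [0.615, -0.539, 0.575], [0.431, -0.381, -0.818]]
force: [-0.8, -1.2, 4.6]
opening: 0.136
```

Run:
```python
from h import *
B=np.array([.6045,-.0575,.066]);s=read_state();print(s['force'],s['moment'],s['opening'],s['joint_positions'].round(1));go(B-.015*AX,valveR(.03))
print('X rot share per 0.1 rad',(AX*.1/np.pi).round(4))
```

```text
[-0.80113764 -1.18718265  4.56178506] [-0.15533254  0.32159243  0.04908584] 0.13552465918927556 [-30.3  48.7  86.9  32.4  67.7  -7.8]
now 5.35 [ 0.6034 -0.0487  0.0527] n 1 total [ 0.022 -0.005  0.019] [-0.0007 -0.0006  0.    ] row [ 0.022 -0.005  0.019] [-0.0007 -0.0006  0.    ]
X rot share per 0.1 rad [ 0.     -0.0183  0.0261]
```

>>> play_rows([
  [[0,0,0,0,-0.0098,0.014,-1],[0,0,0,0,-0.0098,0.014,-1],[0,0,0,0,-0.0098,0.014,-1],[0,0,0,0,-0.0098,0.014,-1],[0,0,0,0,-0.0098,0.014,-1],[0,0,0,0,-0.0098,0.014,-1],[0,0,0,0,0,0,-1]],
])

```text
time_s: 6.05
position: [0.604, -0.049, 0.0525]
tcp_rot: [[0.388, 0.922, -0.001], [0.755, -0.317, 0.574], [0.529, -0.223, -0.819]]
force: [1.3, -2.0, 3.1]
opening: 0.132
```

```bash
cat > mon.py <<'E'
from h import *
ref=cv2.imread('pics/scene0.png');u=6
a,b=proj('scene',[.588,.06,.286]),proj('scene',[.588,.06,.226])
up=lambda i:cv2.resize(i,None,fx=u,fy=u,interpolation=cv2.INTER_CUBIC)
def mon(name):
    s=read_state();im=capture('scene')[:,:,::-1].copy();cv2.imwrite(f'pics/{name}.png',im)
    T=up(ref[132:160,311:337]);S=up(im[126:186,303:345]);r=cv2.matchTemplate(S,T,cv2.TM_CCOEFF_NORMED)
    _,sc,_,l=cv2.minMaxLoc(r);dy=(l[1]/u)-6;dx=l[0]/u-8
    x=s['tcp_rot'][:,0];q=.75-np.arctan2(x[0],x@UP)
    print(f"t={s['time_s']:.2f} tool q={q:.3f} dy={dy:.2f} dx={dx:.2f} sink mm={dy/(b-a)[1]*60:.1f} score={sc:.3f} op={s['opening']:.3f} F={s['force'].round(1)} M={s['moment'].round(2)} p={s['position'].round(4)}")
if __name__=='__main__':
    import sys;mon(sys.argv[1])
E
python3 mon.py m1
```

```text
t=6.05 tool q=0.351 dy=0.00 dx=-0.17 sink mm=0.0 score=0.907 op=0.132 F=[ 1.3 -2.   3.1] M=[-0.24  0.08  0.07] p=[ 0.604  -0.049   0.0525]
```

>>> play_rows([
  [[0,0,0,0,-0.0091,0.013,-1],[0,0,0,0,0,0,-1],[0,0,0,0,0,0,-1],[0,0,0,0,0,0,-1]],
])

```text
time_s: 6.5
position: [0.6041, -0.049, 0.0525]
tcp_rot: [[0.343, 0.94, -0.001], [0.77, -0.28, 0.574], [0.539, -0.197, -0.819]]
force: [0.9, -2.7, 4.9]
opening: 0.133
```

```bash
python3 mon.py m2
```

```text
t=6.50 tool q=0.400 dy=0.00 dx=-0.17 sink mm=0.0 score=0.909 op=0.133 F=[ 0.9 -2.7  4.9] M=[-0.24 -0.04 -0.01] p=[ 0.6041 -0.049   0.0525]
```

>>> play_rows([
  [[0,0,0,0,-0.0091,0.013,-1],[0,0,0,0,0,0,-1],[0,0,0,0,0,0,-1],[0,0,0,0,0,0,-1]],
])

```text
time_s: 6.95
position: [0.6042, -0.049, 0.0524]
tcp_rot: [[0.295, 0.955, -0.001], [0.783, -0.241, 0.573], [0.548, -0.17, -0.819]]
force: [1.5, -3.7, 5.3]
opening: 0.127
```

```bash
python3 mon.py m3
```

```text
t=6.95 tool q=0.450 dy=0.17 dx=-0.17 sink mm=0.6 score=0.906 op=0.127 F=[ 1.5 -3.7  5.3] M=[-0.3  -0.08 -0.05] p=[ 0.6042 -0.049   0.0524]
```

>>> play_rows([
  [[0,0,0,0,0,0,-1],[0,0,0,0,0,0,-1],[0,0,0,0,0,0,-1],[0,0,0,0,0,0,-1],[0,0,0,0,0,0,-1]],
])

```text
time_s: 7.5
position: [0.6042, -0.049, 0.0524]
tcp_rot: [[0.295, 0.955, -0.001], [0.783, -0.241, 0.573], [0.548, -0.17, -0.819]]
force: [1.9, -3.4, 5.7]
opening: 0.135
```

```bash
python3 mon.py m4
```

```text
t=7.50 tool q=0.450 dy=0.33 dx=-0.17 sink mm=1.1 score=0.906 op=0.135 F=[ 1.9 -3.4  5.7] M=[-0.31 -0.12 -0.04] p=[ 0.6042 -0.049   0.0524]
```

>>> play_rows([
  [[0,0,0,0,-0.0055,0.0078,-1],[0,0,0,0,-0.0055,0.0078,-1],[0,0,0,0,0,0,-1],[0,0,0,0,0,0,-1],[0,0,0,0,0,0,-1],[0,0,0,0,0,0,-1]],
])

```text
time_s: 8.15
position: [0.6043, -0.0491, 0.0524]
tcp_rot: [[0.237, 0.971, -0.0], [0.796, -0.194, 0.573], [0.557, -0.136, -0.819]]
force: [2.0, -4.0, 4.5]
opening: 0.137
```

```bash
python3 mon.py m5
```

```text
t=8.15 tool q=0.510 dy=0.50 dx=-0.33 sink mm=1.7 score=0.902 op=0.137 F=[ 2.  -4.   4.5] M=[-0.31 -0.11 -0.09] p=[ 0.6043 -0.0491  0.0524]
```

>>> play_rows([
  [[0,0,0,0,0,0,-1],[0,0,0,0,0,0,-1],[0,0,0,0,0,0,-1],[0,0,0,0,0,0,-1],[0,0,0,0,0,0,-1]],
])

```text
time_s: 8.7
position: [0.6043, -0.049, 0.0524]
tcp_rot: [[0.237, 0.971, -0.0], [0.796, -0.194, 0.573], [0.557, -0.136, -0.819]]
force: [1.4, -5.1, 5.7]
opening: 0.139
```

```bash
python3 mon.py m6
```

```text
t=8.70 tool q=0.510 dy=0.83 dx=-0.17 sink mm=2.8 score=0.904 op=0.139 F=[ 1.4 -5.1  5.7] M=[-0.27 -0.11 -0.1 ] p=[ 0.6043 -0.049   0.0524]
```

>>> play_rows([
  [[0,0,0,0,-0.0091,0.013,-1],[0,0,0,0,0,0,-1],[0,0,0,0,0,0,-1],[0,0,0,0,0,0,-1],[0,0,0,0,0,0,-1]],
])

```text
time_s: 9.25
position: [0.6044, -0.0491, 0.0524]
tcp_rot: [[0.189, 0.982, -0.0], [0.805, -0.155, 0.573], [0.563, -0.109, -0.82]]
force: [3.7, -4.5, 5.5]
opening: 0.135
```

```bash
python3 mon.py m7
```

```text
t=9.25 tool q=0.560 dy=1.17 dx=-0.33 sink mm=3.9 score=0.905 op=0.135 F=[ 3.7 -4.5  5.5] M=[-0.29 -0.22 -0.11] p=[ 0.6044 -0.0491  0.0524]
```

>>> play_rows([
  [[0,0,0,0,0,0,-1],[0,0,0,0,0,0,-1],[0,0,0,0,0,0,-1],[0,0,0,0,0,0,-1],[0,0,0,0,0,0,-1]],
])

```text
time_s: 9.8
position: [0.6044, -0.0491, 0.0524]
tcp_rot: [[0.189, 0.982, -0.0], [0.805, -0.155, 0.573], [0.563, -0.108, -0.82]]
force: [2.8, -4.3, 5.0]
opening: 0.133
```

```bash
python3 mon.py m8
```

```text
t=9.80 tool q=0.560 dy=1.50 dx=-0.33 sink mm=5.1 score=0.902 op=0.133 F=[ 2.8 -4.3  5. ] M=[-0.36 -0.22 -0.12] p=[ 0.6044 -0.0491  0.0524]
```

>>> play_rows([
  [[0,0,0,0,-0.0055,0.0078,-1],[0,0,0,0,0,0,-1],[0,0,0,0,0,0,-1],[0,0,0,0,0,0,-1],[0,0,0,0,0,0,-1]],
])

```text
time_s: 10.35
position: [0.6045, -0.0491, 0.0524]
tcp_rot: [[0.16, 0.987, 0.0], [0.809, -0.131, 0.573], [0.566, -0.092, -0.82]]
force: [2.1, -4.3, 4.1]
opening: 0.133
```

```bash
python3 mon.py m9
python3 - <<'E'
import cv2,numpy as np
from h import *
im=capture('wrist')[:,:,::-1]
w=cv2.resize(im[100:300,200:460],None,fx=1.7,fy=1.7)
s=cv2.resize(cv2.imread('pics/m9.png')[120:240,285:375],None,fx=3.6,fy=3.6,interpolation=cv2.INTER_CUBIC)
o=np.zeros((max(w.shape[0],s.shape[0]),w.shape[1]+s.shape[1],3),np.uint8);o[:w.shape[0],:w.shape[1]]=w;o[:s.shape[0],w.shape[1]:]=s
cv2.imwrite('pics/c2.png',o);print(o.shape)
E
```

```text
t=10.35 tool q=0.589 dy=1.83 dx=-0.33 sink mm=6.2 score=0.902 op=0.133 F=[ 2.1 -4.3  4.1] M=[-0.35 -0.18 -0.25] p=[ 0.6045 -0.0491  0.0524]
(432, 766, 3)
```

View pics/c2.png

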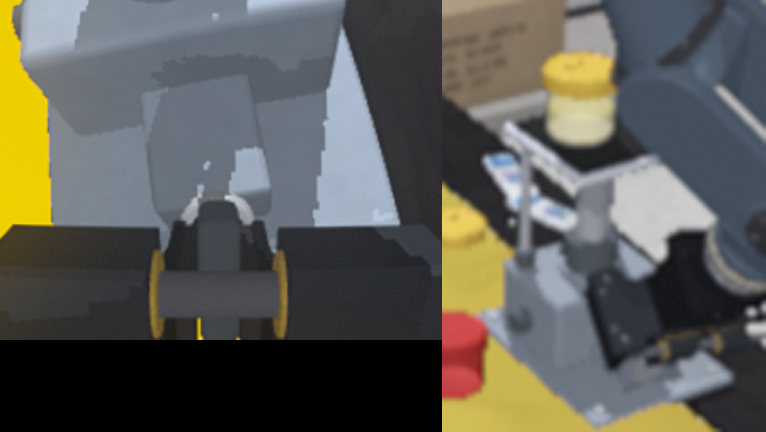

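The bar at wrist crop (218,250) is turning with the fingers. The cup stands on the platform, which has sunk slightly. The forearm only hides one platform corner in this view.

>>> play_rows([
  [[0,0,0,0,-0.0055,0.0078,-1],[0,0,0,0,0,0,-1],[0,0,0,0,0,0,-1],[0,0,0,0,0,0,-1],[0,0,0,0,0,0,-1]],
])

```text
time_s: 10.95
position: [0.6046, -0.0491, 0.0523]
tcp_rot: [[0.13, 0.991, 0.0], [0.813, -0.107, 0.573], [0.568, -0.074, -0.82]]
force: [3.1, -3.4, 5.5]
opening: 0.133
```

```bash
python3 mon.py m10
```

```text
t=10.95 tool q=0.619 dy=2.33 dx=-0.33 sink mm=7.9 score=0.899 op=0.133 F=[ 3.1 -3.4  5.5] M=[-0.33 -0.21 -0.15] p=[ 0.6046 -0.0491  0.0523]
```

>>> play_rows([
  [[0,0,0,0,-0.0055,0.0078,-1],[0,0,0,0,0,0,-1],[0,0,0,0,0,0,-1],[0,0,0,0,0,0,-1]],
])

```text
time_s: 11.4
position: [0.6046, -0.0491, 0.0523]
tcp_rot: [[0.101, 0.995, 0.001], [0.816, -0.083, 0.573], [0.57, -0.057, -0.82]]
force: [2.9, -3.6, 4.3]
opening: 0.134
```

```bash
python3 mon.py m11
```

```text
t=11.40 tool q=0.649 dy=2.83 dx=-0.17 sink mm=9.5 score=0.898 op=0.134 F=[ 2.9 -3.6  4.3] M=[-0.34 -0.25 -0.18] p=[ 0.6046 -0.0491  0.0523]
```

>>> play_rows([
  [[0,0,0,0,-0.0073,0.0104,-1],[0,0,0,0,0,0,-1],[0,0,0,0,0,0,-1],[0,0,0,0,0,0,-1]],
])

```text
time_s: 11.85
position: [0.6048, -0.0491, 0.0524]
tcp_rot: [[0.061, 0.998, 0.001], [0.818, -0.05, 0.573], [0.572, -0.034, -0.82]]
force: [4.3, -4.2, 3.5]
opening: 0.133
```

```bash
python3 mon.py m12
```

```text
t=11.85 tool q=0.689 dy=3.17 dx=-0.33 sink mm=10.7 score=0.898 op=0.133 F=[ 4.3 -4.2  3.5] M=[-0.34 -0.23 -0.13] p=[ 0.6048 -0.0491  0.0524]
```

>>> play_rows([
  [[0,0,0,0,0,0,-1],[0,0,0,0,0,0,-1],[0,0,0,0,0,0,-1],[0,0,0,0,0,0,-1]],
])

```text
time_s: 12.3
position: [0.6048, -0.0492, 0.0524]
tcp_rot: [[0.061, 0.998, 0.001], [0.818, -0.05, 0.573], [0.572, -0.034, -0.82]]
force: [2.7, -4.1, 4.8]
opening: 0.137
```

```bash
python3 mon.py m13
```

```text
t=12.30 tool q=0.689 dy=3.67 dx=-0.33 sink mm=12.3 score=0.897 op=0.137 F=[ 2.7 -4.1  4.8] M=[-0.3  -0.27 -0.2 ] p=[ 0.6048 -0.0492  0.0524]
```

>>> play_rows([
  [[0,0,0,0,-0.0073,0.0104,-1],[0,0,0,0,0,0,-1],[0,0,0,0,0,0,-1],[0,0,0,0,0,0,-1],[0,0,0,0,0,0,-1]],
])

```text
time_s: 12.85
position: [0.6048, -0.0491, 0.0524]
tcp_rot: [[0.021, 1.0, 0.001], [0.82, -0.018, 0.573], [0.572, -0.011, -0.82]]
force: [4.4, -5.0, 4.7]
opening: 0.137
```

```bash
python3 mon.py m14
```

```text
t=12.85 tool q=0.729 dy=4.33 dx=-0.33 sink mm=14.6 score=0.898 op=0.137 F=[ 4.4 -5.   4.7] M=[-0.32 -0.3  -0.18] p=[ 0.6048 -0.0491  0.0524]
```

>>> play_rows([
  [[0,0,0,0,-0.0055,0.0078,-1],[0,0,0,0,0,0,-1],[0,0,0,0,0,0,-1],[0,0,0,0,0,0,-1]],
])

```text
time_s: 13.3
position: [0.6049, -0.0491, 0.0524]
tcp_rot: [[-0.009, 1.0, 0.001], [0.82, 0.007, 0.572], [0.572, 0.006, -0.82]]
force: [3.4, -3.3, 4.4]
opening: 0.138
```

```bash
python3 mon.py m15
```

```text
t=13.30 tool q=0.759 dy=5.00 dx=-0.33 sink mm=16.8 score=0.905 op=0.138 F=[ 3.4 -3.3  4.4] M=[-0.3  -0.32 -0.18] p=[ 0.6049 -0.0491  0.0524]
```

>>> play_rows([
  [[0,0,0,0,-0.0091,0.013,-1],[0,0,0,0,0,0,-1],[0,0,0,0,0,0,-1],[0,0,0,0,0,0,-1],[0,0,0,0,0,0,-1],[0,0,0,0,0,0,-1]],
])

```text
time_s: 13.95
position: [0.605, -0.0491, 0.0523]
tcp_rot: [[-0.059, 0.998, 0.001], [0.819, 0.048, 0.572], [0.571, 0.035, -0.82]]
force: [4.5, -3.8, 4.8]
opening: 0.134
```

```bash
python3 mon.py m16
```

```text
t=13.95 tool q=0.809 dy=6.00 dx=-0.17 sink mm=20.2 score=0.908 op=0.134 F=[ 4.5 -3.8  4.8] M=[-0.32 -0.37 -0.25] p=[ 0.605  -0.0491  0.0523]
```

>>> play_rows([
  [[0,0,0,0,-0.0073,0.0104,-1],[0,0,0,0,0,0,-1],[0,0,0,0,0,0,-1],[0,0,0,0,0,0,-1],[0,0,0,0,0,0,-1]],
])

```text
time_s: 14.5
position: [0.6051, -0.0491, 0.0524]
tcp_rot: [[-0.099, 0.995, 0.002], [0.816, 0.08, 0.572], [0.569, 0.058, -0.82]]
force: [4.3, -3.1, 4.9]
opening: 0.132
```

```bash
python3 mon.py m17
```

```text
t=14.50 tool q=0.849 dy=6.83 dx=-0.17 sink mm=23.0 score=0.911 op=0.132 F=[ 4.3 -3.1  4.9] M=[-0.31 -0.41 -0.24] p=[ 0.6051 -0.0491  0.0524]
```

>>> play_rows([
  [[0,0,0,0,0,0,-1],[0,0,0,0,0,0,-1],[0,0,0,0,0,0,-1],[0,0,0,0,0,0,-1],[0,0,0,0,0,0,-1],[0,0,0,0,0,0,-1],[0,0,0,0,0,0,-1],[0,0,0,0,0,0,-1],[0,0,0,0,0,0,-1],[0,0,0,0,0,0,-1],[0,0,0,0,0,0,-1],[0,0,0,0,0,0,-1]],
])

```text
time_s: 15.75
position: [0.6051, -0.0491, 0.0524]
tcp_rot: [[-0.099, 0.995, 0.002], [0.816, 0.08, 0.572], [0.569, 0.058, -0.82]]
force: [4.2, -3.3, 3.7]
opening: 0.136
```

```bash
python3 mon.py m18
```

```text
t=15.75 tool q=0.849 dy=8.83 dx=-0.17 sink mm=29.7 score=0.924 op=0.136 F=[ 4.2 -3.3  3.7] M=[-0.3  -0.38 -0.27] p=[ 0.6051 -0.0491  0.0524]
```

>>> play_rows([
  [[0,0,0,0,0,0,-1],[0,0,0,0,0,0,-1],[0,0,0,0,0,0,-1],[0,0,0,0,0,0,-1],[0,0,0,0,0,0,-1],[0,0,0,0,0,0,-1],[0,0,0,0,0,0,-1],[0,0,0,0,0,0,-1],[0,0,0,0,0,0,-1],[0,0,0,0,0,0,-1],[0,0,0,0,0,0,-1],[0,0,0,0,0,0,-1]],
])

```text
time_s: 17.0
position: [0.6051, -0.0491, 0.0524]
tcp_rot: [[-0.099, 0.995, 0.002], [0.816, 0.08, 0.572], [0.569, 0.058, -0.82]]
force: [3.7, -4.1, 4.1]
opening: 0.137
```

```bash
python3 mon.py m19
```

```text
t=17.00 tool q=0.849 dy=10.67 dx=-0.33 sink mm=35.9 score=0.929 op=0.137 F=[ 3.7 -4.1  4.1] M=[-0.26 -0.39 -0.24] p=[ 0.6051 -0.0491  0.0524]
```

>>> play_rows([
  [[0,0,0,0,0,0,-1],[0,0,0,0,0,0,-1],[0,0,0,0,0,0,-1],[0,0,0,0,0,0,-1],[0,0,0,0,0,0,-1],[0,0,0,0,0,0,-1],[0,0,0,0,0,0,-1],[0,0,0,0,0,0,-1],[0,0,0,0,0,0,-1],[0,0,0,0,0,0,-1],[0,0,0,0,0,0,-1],[0,0,0,0,0,0,-1]],
])

```text
time_s: 18.25
position: [0.6051, -0.0491, 0.0524]
tcp_rot: [[-0.099, 0.995, 0.002], [0.816, 0.08, 0.572], [0.569, 0.058, -0.82]]
force: [4.0, -3.0, 4.8]
opening: 0.134
```

>>> play_rows([
  [[0,0,0,0,0,0,-1],[0,0,0,0,0,0,-1],[0,0,0,0,0,0,-1],[0,0,0,0,0,0,-1],[0,0,0,0,0,0,-1],[0,0,0,0,0,0,-1],[0,0,0,0,0,0,-1],[0,0,0,0,0,0,-1],[0,0,0,0,0,0,-1],[0,0,0,0,0,0,-1],[0,0,0,0,0,0,-1],[0,0,0,0,0,0,-1]],
])

```text
time_s: 19.45
position: [0.6051, -0.0491, 0.0523]
tcp_rot: [[-0.099, 0.995, 0.002], [0.816, 0.08, 0.572], [0.569, 0.058, -0.82]]
force: [4.4, -3.9, 4.1]
opening: 0.136
```

>>> play_rows([
  [[0,0,0,0,0,0,-1],[0,0,0,0,0,0,-1],[0,0,0,0,0,0,-1],[0,0,0,0,0,0,-1],[0,0,0,0,0,0,-1],[0,0,0,0,0,0,-1],[0,0,0,0,0,0,-1],[0,0,0,0,0,0,-1],[0,0,0,0,0,0,-1],[0,0,0,0,0,0,-1],[0,0,0,0,0,0,-1],[0,0,0,0,0,0,-1]],
])

```text
time_s: 20.65
position: [0.6051, -0.0491, 0.0523]
tcp_rot: [[-0.099, 0.995, 0.002], [0.816, 0.08, 0.572], [0.569, 0.058, -0.82]]
force: [4.9, -3.8, 4.4]
opening: 0.133
```

```bash
python3 mon.py m20
```

```text
t=20.65 tool q=0.849 dy=16.33 dx=-0.50 sink mm=55.0 score=0.921 op=0.133 F=[ 4.9 -3.8  4.4] M=[-0.32 -0.41 -0.22] p=[ 0.6051 -0.0491  0.0523]
```

>>> play_rows([
  [[0,0,0,0,0,0,-1],[0,0,0,0,0,0,-1],[0,0,0,0,0,0,-1],[0,0,0,0,0,0,-1],[0,0,0,0,0,0,-1],[0,0,0,0,0,0,-1],[0,0,0,0,0,0,-1],[0,0,0,0,0,0,-1],[0,0,0,0,0,0,-1],[0,0,0,0,0,0,-1],[0,0,0,0,0,0,-1],[0,0,0,0,0,0,-1]],
])

```text
time_s: 21.9
position: [0.6051, -0.0491, 0.0524]
tcp_rot: [[-0.099, 0.995, 0.002], [0.816, 0.08, 0.572], [0.569, 0.058, -0.82]]
force: [4.6, -2.8, 5.1]
opening: 0.136
```

```bash
python3 mon.py m21
```

```text
t=21.90 tool q=0.849 dy=17.50 dx=-0.50 sink mm=58.9 score=0.926 op=0.136 F=[ 4.6 -2.8  5.1] M=[-0.26 -0.39 -0.17] p=[ 0.6051 -0.0491  0.0524]
```

>>> play_rows([
  [[0,0,0,0,0,0,-1],[0,0,0,0,0,0,-1],[0,0,0,0,0,0,-1],[0,0,0,0,0,0,-1],[0,0,0,0,0,0,-1],[0,0,0,0,0,0,-1],[0,0,0,0,0,0,-1],[0,0,0,0,0,0,-1],[0,0,0,0,0,0,-1],[0,0,0,0,0,0,-1]],
])

```text
time_s: 22.95
position: [0.6051, -0.0491, 0.0523]
tcp_rot: [[-0.099, 0.995, 0.002], [0.816, 0.08, 0.572], [0.569, 0.058, -0.82]]
force: [4.4, -3.5, 4.6]
opening: 0.132
```

```bash
python3 mon.py m22
```

```text
t=22.95 tool q=0.849 dy=17.50 dx=-0.50 sink mm=58.9 score=0.926 op=0.132 F=[ 4.4 -3.5  4.6] M=[-0.31 -0.38 -0.31] p=[ 0.6051 -0.0491  0.0523]
```

The platform is static at its stop, about 59 mm of measured sink. With the platform down, the gripper body's corner would come close to its edge at the shut angle. So I'll open slightly, lean the tool 15° about the jaw axis away from the lift, regrip, and then turn back.

>>> play_rows([
  [[0,0,0,0,0,0,-0.5],[0,0,0,0,0,0,-0.5],[0,0,0,0,0,0,-0.5],[0,0,0,0.028,0.0022,0.0016,-0.5],[0,0,0,0.028,0.0022,0.0016,-0.5],[0,0,0,0.028,0.0022,0.0016,-0.5],[0,0,0,0,0,0,-0.5],[0,0,0,0,0,0,-1],[0,0,0,0,0,0,-1],[0,0,0,0,0,0,-1],[0,0,0,0,0,0,-1]],
])

```text
time_s: 24.1
position: [0.605, -0.0477, 0.0521]
tcp_rot: [[-0.099, 0.995, -0.025], [0.639, 0.082, 0.765], [0.763, 0.06, -0.644]]
force: [4.8, 2.0, -3.8]
opening: 0.135
```

```bash
python3 mon.py m23; python3 -c "
from h import *
print(read_state()['joint_positions'].round(1))"
```

```text
t=24.10 tool q=0.852 dy=17.33 dx=-0.50 sink mm=58.4 score=0.937 op=0.135 F=[ 4.8  2.  -3.8] M=[-0.86 -0.39 -0.51] p=[ 0.605  -0.0477  0.0521]
[-34.1  54.8  82.1  38.9  80.6 -60.4]
```

>>> play_rows([
  [[0,0,0,0,0.0146,-0.0209,-1],[0,0,0,0,0.0146,-0.0209,-1],[0,0,0,0,0.0146,-0.0209,-1],[0,0,0,0,0.0146,-0.0209,-1],[0,0,0,0,0.0146,-0.0209,-1],[0,0,0,0,0.0146,-0.0209,-1],[0,0,0,0,0,0,-1]],
])

```text
time_s: 24.85
position: [0.6044, -0.0476, 0.0522]
tcp_rot: [[0.358, 0.928, 0.099], [0.585, -0.306, 0.751], [0.727, -0.211, -0.653]]
force: [5.3, 2.0, -5.2]
opening: 0.132
```

>>> play_rows([
  [[0,0,0,0,0.0146,-0.0209,-1],[0,0,0,0,0.0146,-0.0209,-1],[0,0,0,0,0.0146,-0.0209,-1],[0,0,0,0,0.0146,-0.0209,-1],[0,0,0,0,0.009,-0.013,-1],[0,0,0,0,0,0,-1]],
])

```text
time_s: 25.45
position: [0.604, -0.0474, 0.0523]
tcp_rot: [[0.656, 0.733, 0.18], [0.431, -0.559, 0.709], [0.62, -0.388, -0.682]]
force: [4.6, 2.8, -5.6]
opening: 0.135
```

```bash
python3 mon.py m24
```

```text
t=25.45 tool q=0.003 dy=17.33 dx=-1.50 sink mm=58.4 score=0.658 op=0.135 F=[ 4.6  2.8 -5.6] M=[-0.89 -0.2  -0.06] p=[ 0.604  -0.0474  0.0523]
```

>>> play_rows([
  [[0,0,0,0,0.0091,-0.013,-1],[0,0,0,0,0.0091,-0.013,-1],[0,0,0,0,0,0,-1]],
])

```text
time_s: 25.8
position: [0.6044, -0.0477, 0.0523]
tcp_rot: [[0.722, 0.663, 0.198], [0.376, -0.616, 0.693], [0.581, -0.426, -0.693]]
force: [4.8, 1.5, -6.3]
opening: 0.148
```

```bash
python3 mon.py m25
python3 - <<'E'
import cv2,numpy as np
from h import *
s=read_state();im=capture('wrist')[:,:,::-1].copy();cv2.imwrite('pics/w3.png',im)
B=np.array([.6045,-.0575,.066])
w=cv2.resize(im[80:300,200:460],None,fx=1.7,fy=1.7)
for q,c in((0,(0,0,255)),(.2,(0,255,0))):
  X=valveR(q)[:,0];pp=[tuple(int(v) for v in (wproj(B+.011*AX+k*X*.02,s)-[200,80])*1.7) for k in(-1,1)];cv2.line(w,pp[0],pp[1],c,1)
g=cv2.resize(cv2.imread('pics/m25.png')[120:240,285:375],None,fx=3.6,fy=3.6,interpolation=cv2.INTER_CUBIC)
o=np.zeros((max(w.shape[0],g.shape[0]),w.shape[1]+g.shape[1],3),np.uint8);o[:w.shape[0],:w.shape[1]]=w;o[:g.shape[0],w.shape[1]:]=g
cv2.imwrite('pics/c3.png',o)
E
```

```text
t=25.80 tool q=-0.095 dy=17.33 dx=-1.67 sink mm=58.4 score=0.550 op=0.148 F=[ 4.8  1.5 -6.3] M=[-0.83 -0.39  0.25] p=[ 0.6044 -0.0477  0.0523]
```

View pics/c3.png

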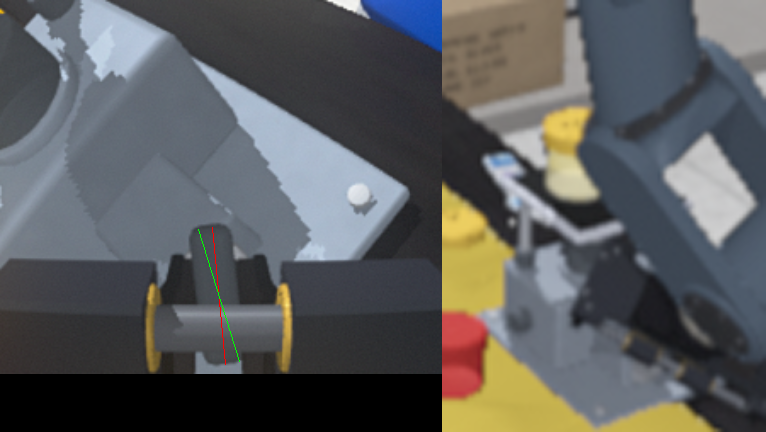

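The bar runs from (212,228) to (222,362) in the wrist crop, lying on the red q=0 line, and the moment about the axis rose from 0.07 to 0.43 N m, so the valve is at its shut stop. The platform is down with the cup upright. Now I release and retreat.

>>> play_rows([
  [[0,0,0,0,0,0,-0.1],[0,0,0,0,0,0,-0.1],[0,0,0,0,0,0,-0.1],[-0.08,-0.277,0.277,0,0,0,-0.1],[-0.08,-0.277,0.277,0,0,0,-0.1],[-0.08,-0.277,0.277,0,0,0,0],[-0.16,-0.5,0.5,0,0,0,1],[-0.16,-0.5,0.5,0,0,0,1],[-0.16,-0.3,0.7,0,0,0,1],[-0.16,-0.3,0.7,0,0,0,1],[-0.16,0,0.7,0,0,0,1],[-0.16,0,0.7,0,0,0,1]],
])

```text
time_s: 27.1
position: [0.542, -0.1714, 0.286]
tcp_rot: [[0.725, 0.659, 0.198], [0.371, -0.617, 0.694], [0.58, -0.43, -0.692]]
force: [-0.1, 0.5, 0.5]
opening: 0.95
```

Run:
```python
from h import *
s=read_state();print(s['force'],s['joint_positions'].round(1))
x=s['tcp_rot'][:,0];x=np.array([x[0],x[1],0]);x/=np.linalg.norm(x);z=np.array([0,0,-1.]);R=np.stack([x,np.cross(z,x),z],1);print(np.degrees(np.arctan2(x[1],x[0])))
go([.50,-.04,.36],R)
im=capture('top')[:,:,::-1];sc=capture('scene')[:,:,::-1];cv2.imwrite('pics/t2.png',im);cv2.imwrite('pics/s2.png',sc)
a=cv2.resize(im[110:270,190:420],None,fx=2.2,fy=2.2,interpolation=cv2.INTER_CUBIC);b=cv2.resize(sc[120:240,270:375],None,fx=2.7,fy=2.7,interpolation=cv2.INTER_CUBIC)
o=np.zeros((360,a.shape[1]+b.shape[1],3),np.uint8);o[:a.shape[0],:a.shape[1]]=a;o[:b.shape[0],a.shape[1]:]=b;cv2.imwrite('pics/c4.png',o);print(o.shape,a.shape)
```

```text
[-0.05746961  0.50633355  0.54325768] [-48.9  31.5  85.3  37.3  92.3  -4.9]
27.054652937727674
now 27.1 [ 0.542  -0.1714  0.286 ] n 7 total [-0.839  2.628  1.481] [-0.2399  0.0928 -0.0548] row [-0.12   0.375  0.212] [-0.0343  0.0133 -0.0078]
(360, 790, 3) (352, 506, 3)
```

View pics/c4.png

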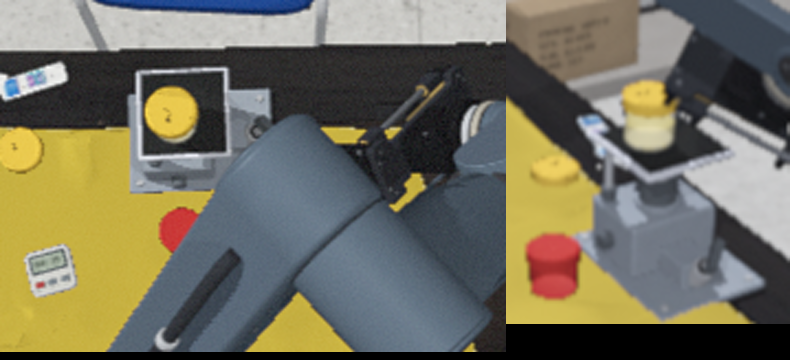

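The platform is down with the cup upright on it: the lid is at top pixel (267.7,161.4), and the bar is back at its shut angle. The timer, loose lid and red cup are where they were.

Run:
```python
from h import *
im=cv2.imread('pics/t2.png');r=im[141:182,253:294];h=cv2.cvtColor(r,cv2.COLOR_BGR2HSV)
m=((h[...,0]>15)&(h[...,0]<32)&(h[...,1]>150)&(h[...,2]>120)).astype(np.uint8)
c=max(cv2.findContours(m,0,1)[0],key=cv2.contourArea);(x,y),rad=cv2.minEnclosingCircle(c);e=cv2.fitEllipse(c);print(x+253,y+141,rad,e)
for p in((x+253,y+141),(e[0][0]+253,e[0][1]+141)):print(atz('top',p,.232))
s2=cv2.imread('pics/s2.png')
```

```text
267.32539653778076 160.51587295532227 12.192627906799316 ((14.290830612182617, 19.508981704711914), (22.879640579223633, 23.57982063293457), 74.59361267089844)
[0.58635377 0.06263995 0.232     ]
[0.5863758  0.06273741 0.232     ]
```

>>> play_rows([
  [[-0.12,0.2,0.25,-0.0343,0.0133,-0.0078,1],[-0.12,0.3,0.25,-0.0343,0.0133,-0.0078,1],[-0.12,0.37,0.25,-0.0343,0.0133,-0.0078,1],[-0.12,0.4,0.25,-0.0343,0.0133,-0.0078,1],[-0.12,0.4,0.25,-0.0343,0.0133,-0.0078,1],[-0.12,0.45,0.15,-0.0343,0.0133,-0.0078,1],[-0.12,0.5,0.1,-0.0343,0.0133,-0.0078,1],[0,0,0,0,0,0,1]],
])

```text
time_s: 28.0
position: [0.5003, -0.0335, 0.3602]
tcp_rot: [[0.886, 0.463, -0.001], [0.463, -0.886, 0.001], [-0.0, -0.001, -1.0]]
force: [-0.6, -1.1, -0.1]
opening: 1.0
```

Run:
```python
from h import *
s=read_state();im=capture('wrist')[:,:,::-1].copy();cv2.imwrite('pics/w4.png',im)
C=np.array([.588,.059,.232]);p=wproj(C,s);print(s['position'],p)
th=np.linspace(0,2*np.pi,60)
for t in th:
    q=wproj(C+[.034*np.cos(t),.034*np.sin(t),0],s);cv2.circle(im,(int(round(q[0])),int(round(q[1]))),1,(255,0,255),-1)
cv2.imwrite('pics/c5.png',im)
```

```text
[ 0.50033887 -0.03352372  0.36016127] [283.8270297   66.95074298]
```

View pics/c5.png

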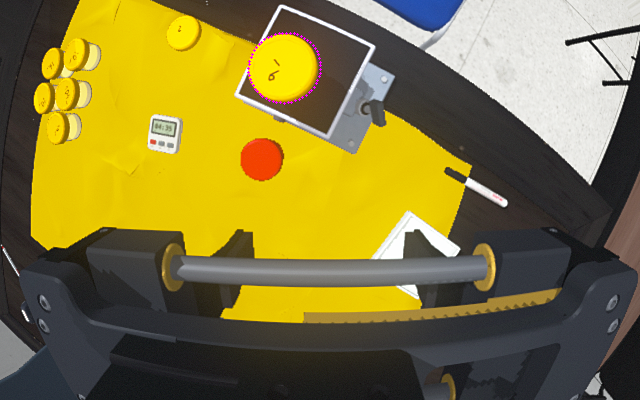

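The wrist view shows the lid spanning x 248–319, about 1.5 px left of my drawn circle, so I take the cup at (0.5868, 0.0615).

>>> play_rows([
  [[0.346,0.38,-0.28,0,0,0,1],[0.346,0.38,-0.28,0,0,0,1],[0.346,0.38,-0.28,0,0,0,1],[0.346,0.38,-0.28,0,0,0,1],[0.346,0.38,-0.28,0,0,0,1],[0,0,0,0,0,0,1],[0,0,0,0,0,0,1]],
])

```text
time_s: 28.75
position: [0.5873, 0.0544, 0.2875]
tcp_rot: [[0.89, 0.455, -0.005], [0.455, -0.89, 0.001], [-0.004, -0.003, -1.0]]
force: [0.9, -0.3, 1.9]
opening: 0.999
```

Run:
```python
from h import *
s=read_state();R=np.array([[.886,.463,0],[.463,-.886,0],[0,0,-1.]])
go([.5868,.0615,.2045],R,s)
im=capture('wrist')[:,:,::-1]
h=cv2.cvtColor(im,cv2.COLOR_BGR2HSV);c=wproj([.5868,.0615,.232],s);print('pred',c)
# compare: best-fit circle centre on yellow vs dark boundary, by scoring saturation gradient
m=((h[...,0]>15)&(h[...,0]<32)&(h[...,1]>150)&(h[...,2]>120)).astype(np.uint8);n,l,st,ce=cv2.connectedComponentsWithStats(m)
k=l[int(c[1]),int(c[0])];print(k,st[k],ce[k])
E=[wproj([.5868+.034*np.cos(t),.0615+.034*np.sin(t),.232],s) for t in np.linspace(0,6.28,80)];E=np.array(E);print(E.min(0),E.max(0))
cv2.imwrite('pics/w5.png',im)
```

```text
now 28.75 [0.5873 0.0544 0.2875] n 2 total [-0.01   0.142 -1.66 ] [-0.0003 -0.0015  0.0029] row [-0.005  0.071 -0.83 ] [-0.0001 -0.0008  0.0015]
pred [319.52136048 212.34187473]
3 [ 275  162   89   98 6613] [320.         209.48964162]
[273.86316443 166.59433102] [365.5637882  254.16360445]
```

>>> play_rows([
  [[-0.01,0.142,0,-0.0003,-0.0015,0.0029,1],[0,0,0,0,0,0,1],[0,0,0,0,0,0,1],[0,0,0,0,0,0,1]],
])

```text
time_s: 29.2
position: [0.5872, 0.063, 0.2891]
tcp_rot: [[0.886, 0.464, 0.004], [0.464, -0.886, 0.0], [0.003, 0.002, -1.0]]
force: [0.4, 0.1, 0.2]
opening: 0.996
```

Run:
```python
from h import *
R=np.array([[.886,.463,0],[.463,-.886,0],[0,0,-1.]]);go([.5868,.0615,.2045],R)
```

```text
now 29.2 [0.5872 0.063  0.2891] n 2 total [-0.007 -0.031 -1.693] [-0.      0.0012 -0.0004] row [-0.004 -0.015 -0.846] [-0.      0.0006 -0.0002]
```

>>> play_rows([
  [[-0.007,-0.03,-0.24,0,0.0012,0,1],[0,0,-0.24,0,0,0,1],[0,0,-0.24,0,0,0,1],[0,0,-0.24,0,0,0,1],[0,0,-0.24,0,0,0,1],[0,0,-0.24,0,0,0,1],[0,0,-0.24,0,0,0,1],[0,0,0,0,0,0,1],[0,0,0,0,0,0,1]],
])

```text
time_s: 30.1
position: [0.5869, 0.0618, 0.2043]
tcp_rot: [[0.886, 0.464, -0.001], [0.464, -0.886, 0.0], [-0.001, -0.001, -1.0]]
force: [0.0, -1.0, -0.1]
opening: 1.0
```

>>> play_rows([
  [[0,0,0,0,0,0,0.4],[0,0,0,0,0,0,0.4],[0,0,0,0,0,0,0.4],[0,0,0,0,0,0,0.4],[0,0,0,0,0,0,0.4]],
])

```text
time_s: 30.6
position: [0.5872, 0.0617, 0.2051]
tcp_rot: [[0.886, 0.464, 0.0], [0.464, -0.886, 0.0], [0.0, -0.0, -1.0]]
force: [-0.3, 0.7, 1.8]
opening: 0.746
```

>>> play_rows([
  [[0,0,0,0,0,0,-1],[0,0,0,0,0,0,-1],[0,0,0,0,0,0,-1],[0,0,0,0,0,0,-1]],
])

```text
time_s: 31.0
position: [0.5872, 0.0618, 0.205]
tcp_rot: [[0.886, 0.465, -0.0], [0.465, -0.886, 0.0], [0.0, -0.0, -1.0]]
force: [-0.3, -0.0, 5.2]
opening: 0.746
```

>>> play_rows([
  [[0,0,0.2,0,0,0,-1],[0,0,0.4,0,0,0,-1],[0,0,0.5,0,0,0,-1],[0,0,0.5,0,0,0,-1],[0,0,0.4,0,0,0,-1],[0,0,0,0,0,0,-1]],
])

```text
time_s: 31.6
position: [0.5887, 0.0617, 0.3078]
tcp_rot: [[0.886, 0.465, 0.006], [0.465, -0.886, -0.0], [0.005, 0.003, -1.0]]
force: [0.7, 0.5, -0.0]
opening: 0.742
```

Run:
```python
from h import *
x=np.array([.886,.463,0]);z=np.array([0,0,-1.])
import math
R=np.array([[.886,.463,0],[.463,-.886,0],[0,0,-1.]])
s=read_state();print(s['force'],s['opening'],s['joint_positions'].round(1));go([.4205,-.2525,.22],R,s)
im=capture('scene')[:,:,::-1];cv2.imwrite('pics/s3.png',im)
```

```text
[ 0.67778947  0.48200799 -0.03482264] 0.7423969984002852 [-4.8 22.6 81.1  0.  76.  57.5]
now 31.6 [0.5887 0.0617 0.3078] n 9 total [-3.364 -6.283 -1.756] [ 0.0001  0.0019 -0.0005] row [-0.374 -0.698 -0.195] [ 0.      0.0002 -0.0001]
```

>>> play_rows([
  [[-0.28,-0.523,-0.05,0,0,0,-1],[-0.28,-0.523,-0.05,0,0,0,-1],[-0.28,-0.523,-0.05,0,0,0,-1],[-0.28,-0.523,-0.05,0,0,0,-1],[-0.28,-0.523,-0.05,0,0,0,-1],[-0.28,-0.523,-0.05,0,0,0,-1],[-0.28,-0.523,-0.05,0,0,0,-1],[-0.28,-0.523,-0.05,0,0,0,-1],[-0.28,-0.523,-0.05,0,0,0,-1],[-0.28,-0.523,-0.05,0,0,0,-1],[-0.28,-0.523,-0.05,0,0,0,-1],[-0.28,-0.523,-0.05,0,0,0,-1]],
])

```text
time_s: 32.85
position: [0.4173, -0.2522, 0.2728]
tcp_rot: [[0.886, 0.464, -0.004], [0.464, -0.886, 0.003], [-0.002, -0.004, -1.0]]
force: [0.2, -0.5, -0.1]
opening: 0.746
```

>>> play_rows([
  [[0,0,0,0,0,0,-1],[0,0,0,0,0,0,-1],[0,0,0,0,0,0,-1]],
])

```text
time_s: 33.15
position: [0.4187, -0.251, 0.2738]
tcp_rot: [[0.885, 0.465, -0.002], [0.465, -0.885, 0.002], [-0.001, -0.003, -1.0]]
force: [-0.4, -0.0, -0.9]
opening: 0.747
```

Run:
```python
from h import *
R=np.array([[.886,.463,0],[.463,-.886,0],[0,0,-1.]])
s=read_state();go([.4205,-.2525,.10],R,s)
im=capture('wrist')[:,:,::-1].copy();cv2.imwrite('pics/w6.png',im)
C=np.array([.4205,-.2525,.029]);a=np.radians(-6.)
u,v=np.array([np.cos(a),np.sin(a),0]),np.array([-np.sin(a),np.cos(a),0])
P=np.array([wproj(C+.064*(i*u+j*v),s) for i,j in((1,1),(1,-1),(-1,-1),(-1,1))]);print(P.round(1))
cv2.polylines(im,[P.round().astype(int)],True,(255,0,255),1)
cv2.imwrite('pics/c6.png',im)
```

```text
now 33.15 [ 0.4187 -0.251   0.2738] n 4 total [ 0.036 -0.031 -3.476] [-0.0007 -0.0007 -0.0006] row [ 0.009 -0.008 -0.869] [-0.0002 -0.0002 -0.0002]
[[316.9 104.1]
 [396.7 158.7]
 [343.  233.5]
 [265.4 184.3]]
```

View pics/c6.png

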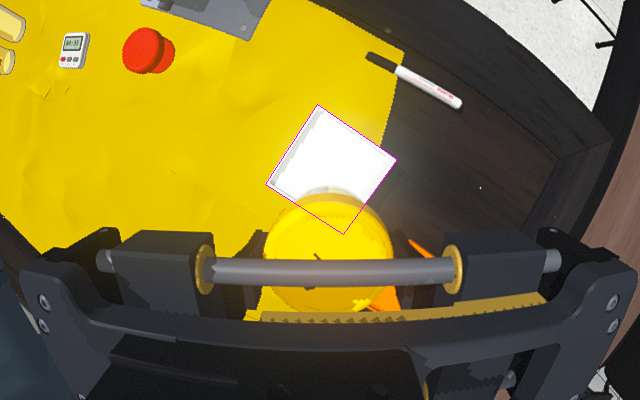

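The drawn dish outline (317,104)-(397,159)-(343,233)-(265,184) matches the white dish, and the cup hangs upright in the jaws.

>>> play_rows([
  [[0.036,-0.031,-0.4,0,0,0,-1],[0,0,-0.6,0,0,0,-1],[0,0,-0.6,0,0,0,-1],[0,0,-0.6,0,0,0,-1],[0,0,-0.6,0,0,0,-1],[0,0,-0.5,0,0,0,-1],[0,0,-0.4,0,0,0,-1],[0,0,-0.2,0,0,0,-1],[0,0,0,0,0,0,-1],[0,0,0,0,0,0,-1],[0,0,0,0,0,0,-1]],
])

```text
time_s: 34.3
position: [0.4215, -0.254, 0.0806]
tcp_rot: [[0.885, 0.465, 0.001], [0.465, -0.885, -0.001], [0.0, 0.002, -1.0]]
force: [-0.5, -0.5, -0.2]
opening: 0.747
```

>>> play_rows([
  [[0,0,-0.06,0,0,0,-1],[0,0,-0.06,0,0,0,-1],[0,0,-0.06,0,0,0,-1],[0,0,-0.06,0,0,0,-1],[0,0,0,0,0,0,-1],[0,0,0,0,0,0,-1]],
])

```text
time_s: 34.9
position: [0.4206, -0.2536, 0.0674]
tcp_rot: [[0.886, 0.464, -0.001], [0.464, -0.886, 0.001], [-0.001, -0.001, -1.0]]
force: [0.5, 0.0, 0.9]
opening: 0.745
```

>>> play_rows([
  [[0,0,-0.05,0,0,0,-1],[0,0,-0.05,0,0,0,-1],[0,0,-0.05,0,0,0,-1],[0,0,0,0,0,0,-1],[0,0,0,0,0,0,-1]],
])

```text
time_s: 35.4
position: [0.4207, -0.2535, 0.06]
tcp_rot: [[0.886, 0.464, -0.001], [0.464, -0.886, 0.001], [-0.001, -0.001, -1.0]]
force: [-0.6, -0.7, -0.2]
opening: 0.745
```

>>> play_rows([
  [[0,0,-0.02,0,0,0,-1],[0,0,-0.02,0,0,0,-1],[0,0,0,0,0,0,-1],[0,0,0,0,0,0,-1]],
])

```text
time_s: 35.8
position: [0.4207, -0.2536, 0.0581]
tcp_rot: [[0.886, 0.464, -0.001], [0.464, -0.886, 0.0], [-0.001, -0.001, -1.0]]
force: [0.2, -0.1, -0.2]
opening: 0.744
```

>>> play_rows([
  [[0,0,-0.02,0,0,0,-1],[0,0,0,0,0,0,-1],[0,0,0,0,0,0,-1]],
])

```text
time_s: 36.1
position: [0.4207, -0.2536, 0.0571]
tcp_rot: [[0.886, 0.464, -0.001], [0.464, -0.886, 0.0], [-0.001, -0.001, -1.0]]
force: [0.2, 0.6, -0.5]
opening: 0.744
```

>>> play_rows([
  [[0,0,-0.02,0,0,0,-1],[0,0,0,0,0,0,-1],[0,0,0,0,0,0,-1]],
])

```text
time_s: 36.4
position: [0.4208, -0.2537, 0.0561]
tcp_rot: [[0.886, 0.464, -0.001], [0.464, -0.886, 0.0], [-0.001, -0.001, -1.0]]
force: [0.3, -0.2, 0.3]
opening: 0.748
```

>>> play_rows([
  [[0,0,-0.02,0,0,0,-1],[0,0,0,0,0,0,-1],[0,0,0,0,0,0,-1]],
])

```text
time_s: 36.7
position: [0.4208, -0.2537, 0.056]
tcp_rot: [[0.886, 0.465, -0.001], [0.465, -0.886, -0.0], [-0.001, -0.0, -1.0]]
force: [-0.7, 1.6, 9.0]
opening: 0.747
```

>>> play_rows([
  [[0,0,-0.02,0,0,0,-1],[0,0,0,0,0,0,-1],[0,0,0,0,0,0,-1]],
])

```text
time_s: 37.0
position: [0.4208, -0.2537, 0.0559]
tcp_rot: [[0.886, 0.465, -0.0], [0.465, -0.886, -0.0], [-0.0, 0.0, -1.0]]
force: [-1.9, 0.9, 17.0]
opening: 0.746
```

Run:
```python
from h import *
s=read_state();print(s['force'],s['position'])
im=capture('wrist')[:,:,::-1];sc=capture('scene')[:,:,::-1]
o=np.zeros((400,800,3),np.uint8)
a=cv2.resize(im[80:330,170:480],(440,355));o[:355,:440]=a
b=cv2.resize(sc[235:325,290:380],(360,360),interpolation=cv2.INTER_CUBIC);o[:360,440:]=b
cv2.imwrite('pics/c7.png',o)
```

```text
[-1.87676877  0.94961505 16.97404756] [ 0.42077636 -0.25366026  0.05592557]
```

View pics/c7.png

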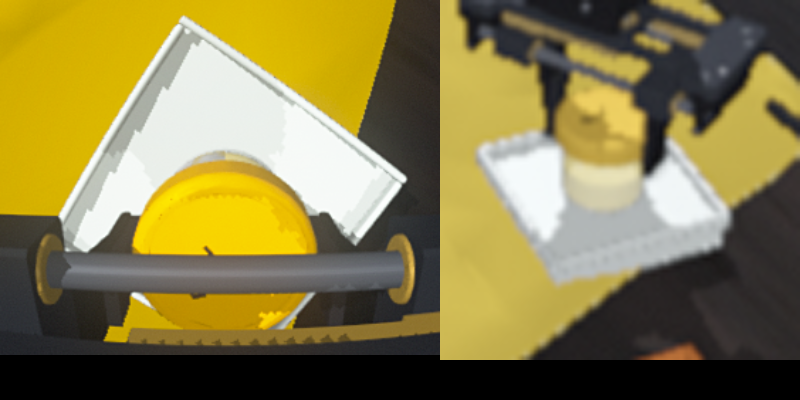

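The cup stands inside the dish (scene crop (603,150)) and is in contact with the floor, reading 17 N. I'll ease off 1.5 mm of command, open, and rise.

>>> play_rows([
  [[0,0,0.03,0,0,0,-1],[0,0,0,0,0,0,-1],[0,0,0,0,0,0,1],[0,0,0,0,0,0,1],[0,0,0,0,0,0,1],[0,0,0,0,0,0,1],[0,0,0,0,0,0,1]],
])

```text
time_s: 37.8
position: [0.4206, -0.2535, 0.0554]
tcp_rot: [[0.886, 0.464, -0.001], [0.464, -0.886, 0.001], [-0.001, -0.001, -1.0]]
force: [0.7, -0.1, -0.8]
opening: 0.991
```

>>> play_rows([
  [[0,0,0.2,0,0,0,1],[0,0,0.3,0,0,0,1],[0,0,0.4,0,0,0,1],[0,0,0.6,0,0,0,1],[0,0,0.6,0,0,0,1],[0,0,0.6,0,0,0,1],[0,0,0.6,0,0,0,1],[0,0,0.4,0,0,0,1],[0,0,0,0,0,0,1],[0,0,0,0,0,0,1],[0,0,0,0,0,0,1]],
])

```text
time_s: 38.9
position: [0.4199, -0.2529, 0.2396]
tcp_rot: [[0.886, 0.464, -0.003], [0.464, -0.886, 0.002], [-0.002, -0.003, -1.0]]
force: [0.1, -0.1, -0.5]
opening: 1.001
```

Run:
```python
from h import *
s=read_state();print(s['force'],s['position'],s['opening'],s['time_s'])
im=capture('wrist')[:,:,::-1];sc=capture('scene')[:,:,::-1]
o=np.zeros((560,800,3),np.uint8)
o[:275,:440]=cv2.resize(im,(440,275));o[280:555,:440]=cv2.resize(sc[120:245,230:430],(440,275),interpolation=cv2.INTER_CUBIC)
o[:360,440:]=cv2.resize(sc[235:325,290:380],(360,360),interpolation=cv2.INTER_CUBIC)
cv2.imwrite('pics/c8.png',o)
```

```text
[ 0.12522412 -0.13583356 -0.50896547] [ 0.4198714  -0.25285603  0.2395511 ] 1.0005495401991282 38.9
```

View pics/c8.png

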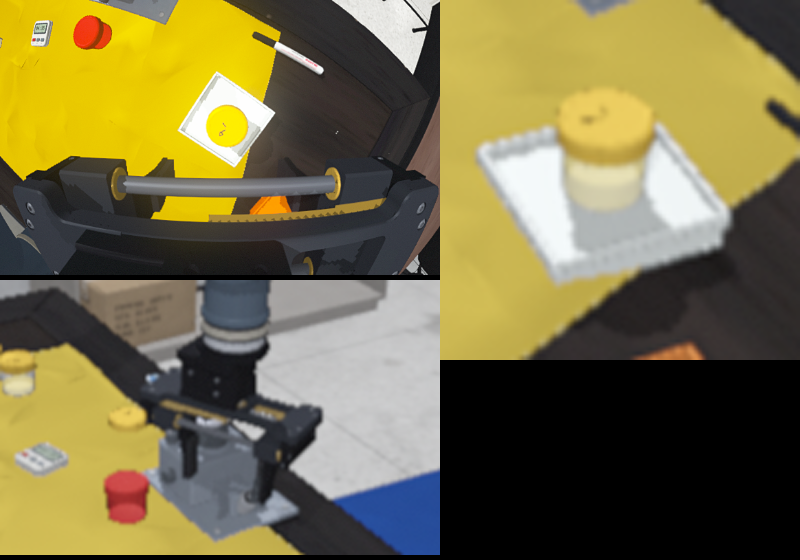

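The cup stands upright in the middle of the white dish, at wrist view (227,125). The timer, marker, loose lid and red cup are undisturbed, and the robot touches nothing.

```bash
python3 -c "
from rig import *
print(hand_in())"
```

```text
the job is handed in; nothing more can be done
None
```

I finished the job and handed it in at 38.9 s of the 72 s allowed.

- **Lowering:** I gripped the valve bar along its tilted axis and opened it in small steps. The platform then sank at about 2–5 mm/s until it stopped moving, with the cup still standing on it. The camera measured 58.4–58.9 mm of sink against the nominal 60 mm. I take that gap as measurement scale, since the reading had stopped changing.
- **Valve angle:** The sinking was slower than the tool angle (0.85 rad) would suggest, so the bar probably lagged in the pads while opening.
- **Closing:** I leaned the tool 15° away from the platform, gripped again and turned the valve back to its stop. The moment about the axis rose from about 0.07 to 0.43 N m. In the wrist picture the bar lay on the modelled shut line, but I have no direct reading of the valve joint.
- **Placing the cup:** I lifted the cup off by its lid and lowered it into the white dish until it touched the floor. The contact force read 9 N and peaked at 17 N; I eased it off before opening the gripper.

The last pictures show the cup upright in the middle of the dish. The timer, marker and loose lid look undisturbed, judged by eye. The gripper was clear of everything, with force near zero. No check failed, apart from the sink-tracking match score dropping while the arm hid part of the cup.

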